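Fit and pull-test the hopper lock pin of a vegetable cutter

TASK

Take the lock pin (the one with the straight cylindrical grip) from the white rest block and press it fully home in the sprung socket on top of the vegetable cutter, until it snaps in and its flange sits on the rim. Then prove that it holds: pull it up with a smoothly rising force, no jerk, to about 14 newtons, stay there for half a second or more, and let it go, leaving it fully home. Never pull with more than 20 newtons or push with more than 25, and leave the ball-headed plug, the bowl and the scraper where they are.

Things in the scene. Friction and masses are not known exactly. Their poses are not given: they have to be found in the camera images.
- pin: The lock pin, upright in one of the two holes of the rest block. All steel, round about its own z (up) axis, 250 g, 89 mm tall; origin at its lower tip. Upward from the tip: cone from 8 to 19 mm diameter over 14.5 mm, 19 mm bulb to 16 mm, 11 mm neck from 17 to 31 mm, 19 mm shank from 34 to 48 mm, 40 mm flange from 48 to 53 mm, dark cylindrical grip of 24 mm diameter from 53 to 89 mm.
- pin_flange (a point): On the lock pin's axis at the underside of its flange, 48 mm above its tip. Going in, sprung balls in the socket meet the cone when this point is 15 to 22 mm above the rim; about 9 N (up to 15 N off-centre) pushes the bulb past them, then the pin snaps down. Once home it has 0.5 to 7 mm of free up and down play (it differs each time) and holds against more than 30 N of straight pull.
- pin_grip (a point): On the lock pin's axis, 74 mm above its tip: a good height to grip, 21 mm above the flange's top.
- socket_mouth (a point): Centre of the socket's rim, z up, 148 mm above the table at rest. The socket is an upright steel tube on the front of the cutter's top, 50 mm tall, outside diameter 28 mm, bore 20 mm; its mouth flares to about 28 mm (36 mm over the rim) in the top 6 mm. When the pin is home its flange lies on the rim, so that pin_flange and this point coincide.
- socket (a joint): How far the socket is lifted (+) or pushed down (-), in m, within 0.3 mm of 0 at rest, with or without the pin. It floats on a spring of 6 N per mm both ways, so a pull of 14 N lifts it 2.3 mm, and a push of 14 N lowers it 2.3 mm.
- cutter: The vegetable cutter, fixed: grey housing 310 x 180 mm, 90 mm high, origin on the table right under the socket; the housing reaches from 60 mm before the socket to 250 mm behind it (own +x). A square steel hopper, 150 x 150 mm, top 170 mm above the table, starts 90 mm behind the socket.
- rest: White plastic rest block, fixed, 190 x 80 x 60 mm, origin at the centre of its underside, long side along its own x. Two holes of 21 mm diameter, 52 mm deep, 50 mm either side of the centre along x; the lock pin is in one and the plug in the other, and their flanges lie on the block's top.
- plug: A plug that stays where it is, in the other hole of the rest block: same flange as the pin, but its head is a 22 mm ball on a thin stem; origin at the centre of its lower end, flange 34 to 39 mm and top 69 mm above it.
- ramekin: White bowl of 76 mm diameter, 42 mm tall, on the table between cutter and rest block; origin under its centre.
- scraper: Steel dough scraper 110 mm wide lying on the table in front, wooden grip, 14 mm high; origin under its middle.

How it is judged:
On the way, in this order (a step that is already met when the one before it is completed fails the run):
1. the lock pin is home in the socket, its flange on the rim (horizontal distance between pin_flange and socket_mouth below 0.003 m and z of pin_flange in the frame of socket_mouth below 0.0018 m and angle between pin's own z axis and vertical below 0.08 rad), for 0.1 s.
2. the seated pin is pulled up with 10.5 to 18 N (socket lifted 1.75 to 3 mm) for 0.4 s and stays held (value of joint socket between 0.00175 and 0.003 m and horizontal distance between pin_flange and socket_mouth below 0.004 m and z of pin_flange in the frame of socket_mouth below 0.01 m), for 0.4 s.
At the end, for the whole second after the job is handed in: The pin stands in the socket with its flange within 2.5 mm of the rim and 3 mm of its centre, upright within 0.08 rad, at rest, and the socket is back within 1 mm of its resting height (horizontal distance between pin_flange and socket_mouth below 0.003 m and z of pin_flange in the frame of socket_mouth below 0.0025 m and angle between pin's own z axis and vertical below 0.08 rad and value of joint socket between -0.001 and 0.001 m and linear speed of pin below 0.01 m/s); the robot touches nothing.
It fails at once if the socket is pulled with more than 20 N (lifted over 3.4 mm) (value of joint socket above 0.0034 m).
It fails at once if the socket is pushed with more than 25 N (lowered over 4.2 mm) (value of joint socket below -0.0042 m).
It fails at once if the pull is jerked (the lifted socket rises faster than 40 mm/s) (value of joint socket above 0.0008 m and velocity of joint socket above 0.04 m/s).
It fails at once if the ball-headed plug is moved by more than 10 mm (distance of plug from where it was at the start of the episode above 0.01 m).
It fails at once if the bowl or the scraper is pushed by more than 20 mm (distance of any of ramekin, scraper from where it was at the start of the episode above 0.02 m).
It also fails if it takes over 72 s, if anything falls off the work surface, if the arm or the gripper's body presses on something with over 40 N, if the wrist force passes 120 N, or if a joint passes its speed limit or range.

ROBOT

A 6-joint arm with a two-finger parallel gripper is mounted at the origin on the work surface. World frame = base frame: x ahead of the robot, y to its left, z up, the work surface at z = 0. Lengths are in m, angles in rad, forces in N, time in s.
With the tool pointing down it reaches from about 0.35 to 0.975 m from the base axis. Payload 4.9 kg.
Tool frame: the origin (TCP) lies midway between the tips of the shut fingers; the grasp point (between the pads) lies 19 mm behind it; z points along the fingers, y is the direction in which the jaws open and shut (so a half turn about z gives the same grasp; the last joint's range is limited). The gripper opens to 85 mm and grips with 20 to 120 N. Pads are 22 mm wide; open, the fingers measure 114 mm over their backs; the gripper's body (76 mm by 85 mm) begins 54 mm behind the grasp point. The pads swing forward as they close: fully open they stand 13 mm farther back than shut.
Start: joints at [-1.266, 0.053, 1.613, -0, 1.476, -0.119], TCP at [0.257, -0.57, 0.199] pointing down, gripper open.
Joint ranges: [-3.01, 3.01], [-1.01, 2.22], [0.06, 2.58], [-1.02, 4.17], [0.09, 2.62], [-3.14, 3.14]. Speed limits (rad/s): [2.57, 2.57, 3.14, 3.14, 3.14, 3.14].

INTERFACE

Orientations are given as a rotation vector (axis times angle).
In Python, from station import ctrl gives the robot as it stands.
- The arm moves only by the shell command python3 -m jog 'ROWS' [FORCE]. ROWS is JSON, one flat list of numbers, 7 for each row, row after row: the opening, from 0 (shut) to 1 (fully open), then the shift along the tool's x, y, z in m, then the turn, a rotation vector about the tool's x, y, z in degrees. A call has 1 to 10 rows; each row shifts and turns the commanded pose from where the row before left it, along the tool's axes as they then stand; what a row does not reach is not made up. A row lasts 1/8 s, in which the tool goes at most 62.5 mm and 10.7 degrees, less where a joint would pass 70% of its speed; a pose out of reach is approached as far as the arm can. A call with a gripper value outside its range is refused whole. The fingers move at their own pace and stop on an object; FORCE is the grip in N (left out, the last holds). Time passes only in rows, so rows that do not move let the fingers close. It gives the time, the measured TCP pose, the force and the opening at its end, in the units of the state.
- ctrl.get_obs(): the state, without advancing time (a new reading comes with each control period).
- ctrl.get_image(name): name is "side" or "top"; returns a dict with "image" (384x512x3 uint8, blue, green, red), "camera_matrix" (3x3 intrinsics, pixels), "dist_coeffs" ([k1, k2, p1, p2, k3] as OpenCV has them; the pictures are not rectified), "rvec" (rotation vector, rad) and "tvec" (3), from world to camera coordinates, as OpenCV has them. Camera axes: x right, y down, z forward; pixel columns grow to the right and rows downward; lengths in m; the calibration is good to about 2 mm. A picture is of the moment at which its call begins. There is no depth.
- ctrl.finish_job(): hands the job in, once; it reports no verdict.
Trained networks look in a picture, given as the dict that the camera call returned (one of the last four; its "shot" number tells which), for a name from the list of things; names that differ only in an ending like _2 or _b are one class to them, and where a whole thing is asked for, a point or a joint stands for the part that bears it (a point fixed in the world has none). Each returns a list of dicts, best first, with "p" (0 to 1); they miss things now and then, are a little off and sometimes report something else, mostly with a low value. They report only what shows in the picture. A call takes as long as a camera call.
- ctrl.boxes_of(target, picture): "box" ([centre column, centre row, width, height] in pixels, round what is visible of it).
The state is a dict: "t": time; "q": joint angles; "dq": joint speeds; "effort": joint torques, N m; "tool_pos": TCP position; "tool_rot": TCP orientation; "contact_force": force on the tool from outside, world axes, zero at the start; "wrist_torque": the same for the moment, N m; "opening": finger opening in m.
Only numpy, scipy, OpenCV 4.12 (cv2) and the standard library are available. Lean on these libraries where they do the work, as an engineer would, in place of code of your own. Each camera call takes 0.05 s, during which the arm holds its last target. There are 200 camera calls.

## Working session

There is one attempt and no reset: what is moved stays moved. The work goes in short steps, Python scripts to look and compute and a shell command to move; the robot and the scene stay as the last step left them, time stands still between calls to the robot, and variables do not carry over. Pictures are saved under pics/ and viewed, about 8 in all and at most 12, crops included, and the job is handed in when it is done.

```bash
mkdir -p pics
cat > h.py <<'E'
import cv2,numpy as np
from station import ctrl
def look(n,save=None):
    p=ctrl.get_image(n)
    if save: cv2.imwrite('pics/'+save,p['image'])
    return p
def proj(p,X):
    return cv2.projectPoints(np.array(X,float).reshape(-1,1,3),p['rvec'],p['tvec'],p['camera_matrix'],p['dist_coeffs'])[0][:,0]
def ray(p,uv):
    n=cv2.undistortPoints(np.array([[uv]],float),p['camera_matrix'],p['dist_coeffs'])[0,0]
    R=cv2.Rodrigues(p['rvec'])[0]
    return (-R.T@p['tvec'].reshape(3)),R.T@np.array([n[0],n[1],1])
def atz(p,uv,z):
    c,d=ray(p,uv); return c+d*(z-c[2])/d[2]
E
python3 - <<'E'
from h import *
o=ctrl.get_obs();print({k:np.round(v,3).tolist() for k,v in o.items()})
ims=[]
for n in('top','side'):
    p=look(n);ims.append(p['image'])
    print(n,ray(p,(256,192)))
    for t in('pin','plug','socket','cutter','rest','ramekin','scraper'):
        for d in ctrl.boxes_of(t,p)[:2]: print(t,round(d['p'],2),np.round(d['box'],1))
cv2.imwrite('pics/a.png',ims[0]);cv2.imwrite('pics/b.png',ims[1])
E
```

```text
{'t': 0.0, 'q': [-1.266, 0.053, 1.614, 0.0, 1.476, -0.119], 'dq': [0.002, 0.002, -0.002, 0.001, 0.001, 0.0], 'effort': [0.001, -39.369, -37.017, -0.0, 0.007, -0.0], 'tool_pos': [0.257, -0.569, 0.198], 'tool_rot': [-3.069, -0.66, 0.0], 'contact_force': [0.299, -1.304, 0.29], 'wrist_torque': [-0.013, -0.012, -0.003], 'opening': 0.086}
top (array([ 0.43666576, -0.00491457,  0.9572872 ]), array([ 0.09231662, -0.00721632, -0.99573441]))
pin 0.85 [359.1 148.8  13.5  17.5]
pin 0.28 [108.6 174.8  20.7  14.8]
plug 0.56 [364.9 197.5  15.4  18. ]
socket 0.83 [107.5 177.6  19.   16.5]
socket 0.46 [366.9 198.4  17.5  16.6]
cutter 0.77 [126.5 131.1 114.9 172.2]
rest 0.57 [362.3 176.7  58.4  93.6]
ramekin 0.75 [247.5 128.7  35.3  31.9]
ramekin 0.59 [127.2 131.  114.7 167.2]
scraper 0.95 [260.  264.1  58.7  53.4]
scraper 0.27 [247.7 129.9  36.2  33. ]
side (array([0.29693456, 0.61761569, 0.49200865]), array([ 0.31794161, -0.79822178, -0.51209107]))
pin 0.44 [266.3 153.8  14.   16.6]
plug 0.53 [302.  160.   14.3  14.8]
socket 0.75 [186.5 260.4  28.8  40.2]
cutter 0.6 [145.4 275.4 222.8 201.7]
rest 0.8 [284.7 174.2  76.8  42. ]
ramekin 0.69 [208.8 209.8  29.5  25.8]
scraper 0.76 [336.1 238.2  52.   40.3]
```

View pics/a.png

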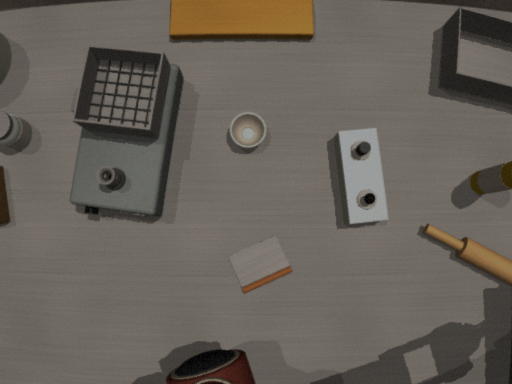

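View pics/b.png

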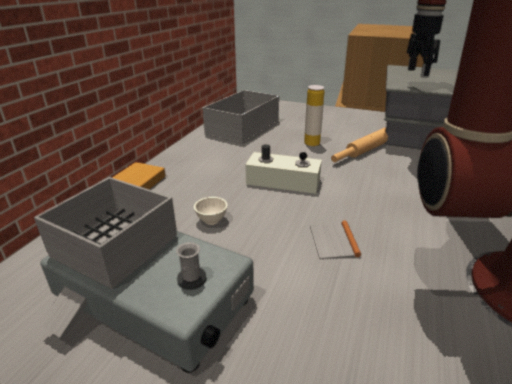

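The top view shows the pin (dark cylinder) at about (364,149), the plug at (369,199) and the socket mouth at about (107,175). The side view agrees: pin (266,153), plug (303,158), socket rim (188,250). I'll zoom in next.

Run:
```python
from h import *
t=look('top');s=look('side')
def crop(p,c,r,w,h,z):
    return cv2.resize(p['image'][r:r+h,c:c+w],None,fx=z,fy=z,interpolation=cv2.INTER_CUBIC)
A=crop(t,340,130,50,37,8)[:296];B=crop(t,85,155,50,37,8)
C=crop(s,245,140,50,37,8);D=crop(s,165,235,50,37,8)
cv2.imwrite('pics/c.png',np.vstack([np.hstack([A,B]),np.hstack([C,D])]))
```

```text
(no output)
```

View pics/c.png

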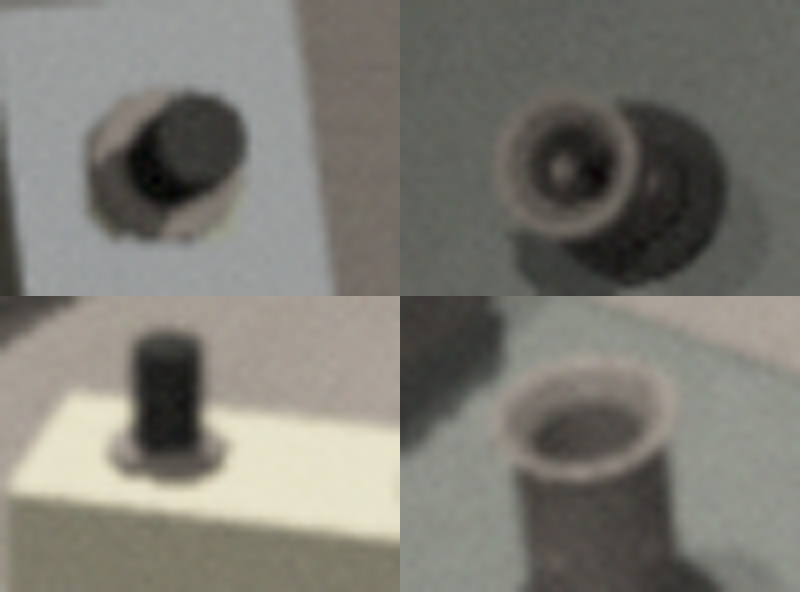

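Run:
```python
from h import *
t=look('top');s=look('side')
def tri(a,b):
    (c1,d1),(c2,d2)=ray(t,a),ray(s,b); d1/=np.linalg.norm(d1);d2/=np.linalg.norm(d2)
    A=sum(np.eye(3)-np.outer(d,d) for d in(d1,d2)); b=sum((np.eye(3)-np.outer(d,d))@c for c,d in((c1,d1),(c2,d2)))
    return np.linalg.solve(A,b)
np.set_printoptions(precision=4,suppress=True)
print('pin',atz(t,(364.06,147.06),.101),atz(s,(265.6,145.4),.101),tri((364.06,147.06),(265.6,145.4)))
print('pinfl',atz(t,(360.1,150.4),.065),atz(s,(265.6,159.4),.065))
print('sock',atz(t,(105.4,175.2),.148),atz(s,(187.9,249.75),.148),tri((105.4,175.2),(187.9,249.75)))
print('plug',atz(t,(369.5,198.5),.084))
print('rest corners',[atz(t,c,.06)[:2] for c in((338,131.5),(376.5,128.5),(387,219.5),(348,223.5))])
```

```text
pin [ 0.6036 -0.2219  0.101 ] [ 0.6039 -0.2237  0.101 ] [ 0.6033 -0.2217  0.1019]
pinfl [ 0.6037 -0.2226  0.065 ] [ 0.6002 -0.2144  0.065 ]
sock [0.543  0.2661 0.148 ] [0.5427 0.2676 0.148 ] [0.5433 0.2665 0.147 ]
plug [ 0.5044 -0.2341  0.084 ]
rest corners [array([ 0.6436, -0.1791]), array([ 0.6508, -0.26  ]), array([ 0.4636, -0.2758]), array([ 0.4562, -0.1952])]
```

```bash
python3 -m jog '[1,0.0459,-0.0175,0,0,0,0, 1,0.0459,-0.0175,0,0,0,0, 1,0.0459,-0.0175,0,0,0,0, 1,0.0459,-0.0175,0,0,0,0, 1,0.0459,-0.0175,0,0,0,0, 1,0.0459,-0.0175,0,0,0,0, 1,0.0459,-0.0175,0,0,0,0, 1,0.0459,-0.0175,0,0,0,0, 1,0.0459,-0.0175,0,0,0,0, 1,0.0459,-0.0175,0,0,0,0]'; python3 -m jog '[1,0,0,0,0,0,8.1, 1,0,0,0,0,0,8.1, 1,0,0,0,0,0,8.1, 1,0,0,0,0,0,0, 1,0,0,0,0,0,0]'
```

```text
t: 2.25
tool_pos: [0.6045, -0.2202, 0.1995]
tool_rot: [3.071, 0.661, 0.0]
contact_force: [-0.3, -0.5, 0.3]
opening: 0.0853
t: 2.88
tool_pos: [0.6034, -0.2215, 0.1994]
tool_rot: [-3.142, -0.002, 0.0]
contact_force: [-0.7, 0.8, 0.4]
opening: 0.0849
```

```bash
python3 -m jog '[1,0,0,0.03,0,0,0, 1,0,0,0.03,0,0,0, 1,0,0,0.03,0,0,0, 1,0,0,0.02,0,0,0, 1,0,0,0.012,0,0,0, 1,0,0,0.008,0,0,0, 1,0,0,0,0,0,0, 1,0,0,0,0,0,0]' 60
python3 - <<'E'
from h import *
t=look('top');s=look('side')
def crop(p,c,r): return cv2.resize(p['image'][r:r+75,c:c+100],None,fx=4,fy=4,interpolation=cv2.INTER_CUBIC)
cv2.imwrite('pics/d.png',np.hstack([crop(t,320,110),crop(s,220,100)]))
E
```

```text
t: 3.88
tool_pos: [0.6042, -0.2217, 0.0706]
tool_rot: [3.141, -0.0, 0.003]
contact_force: [0.7, -0.2, -0.2]
opening: 0.0853
```

View pics/d.png

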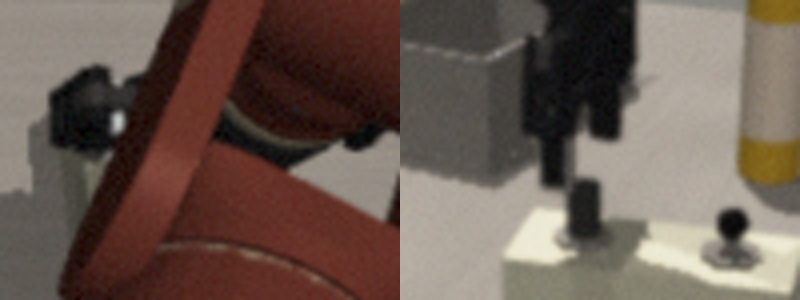

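The side crop shows the near fingertip at about (358.75,146) and the far one at (371,134) in full-image pixels. They look high, so I'll compare them with the projection.

Run:
```python
from h import *
s=look('side',)
o=ctrl.get_obs()['tool_pos'];print(o)
print(proj(s,[[.604,-.175,.084],[.604,-.268,.084],[.6037,-.222,.101],[.604,-.222,.0706],[.604,-.175,.07]]))
print(220+np.array([555,600,585])/4,100+np.array([185,135,183])/4)
```

```text
[ 0.60396616 -0.22167387  0.07033688]
[[258.90493111 158.72905832]
 [271.07328472 145.0369224 ]
 [265.43580313 145.65557771]
 [265.25965765 156.12826737]
 [258.91848907 163.65865014]]
[358.75 370.   366.25] [146.25 133.75 145.75]
```

Run:
```python
from h import *
s=look('side')
im=cv2.convertScaleAbs(s['image'][60:180,220:320],alpha=1.6,beta=30)
cv2.imwrite('pics/e.png',cv2.resize(im,None,fx=5,fy=5,interpolation=cv2.INTER_CUBIC))
print(ctrl.get_obs()['tool_pos'])
```

```text
[ 0.60388641 -0.22163157  0.07018725]
```

View pics/e.png

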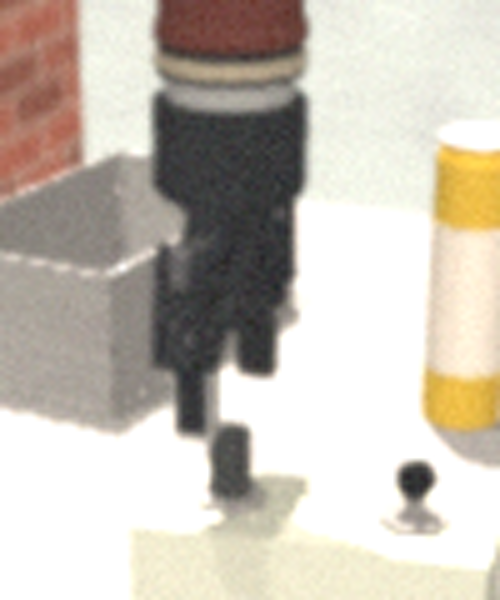

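Run:
```python
from h import *
s=look('side');t=look('top')
print('start tips',proj(s,[[.257,-.57,.199],[.257,-.57,.212],[.257,-.57,.272],[.257,-.57,.35]]))
print('now top',proj(t,[[.604,-.175,.085],[.604,-.268,.085],[.604,-.175,.12],[.604,-.222,.2],[.604,-.222,.3]]))
print('now side',proj(s,[[.604,-.222,z] for z in(.07,.143,.2,.25,.3)]))
print(proj(s,[[0.6436,-.1791,.06],[0.4562,-.1952,.06],[0.4562,-.1952,0]]))
a=cv2.imread('pics/b.png')[0:100,390:470]
b=t['image'][90:190,300:400]
cv2.imwrite('pics/f.png',np.hstack([cv2.resize(x,(400,400),interpolation=cv2.INTER_CUBIC) for x in(cv2.copyMakeBorder(a,0,0,0,20,0),cv2.convertScaleAbs(b,alpha=1.8,beta=20))]))
```

```text
start tips [[414.4468243   88.64354245]
 [415.31168145  84.30919816]
 [419.41025519  63.67277176]
 [425.01061971  35.20932705]]
now top [[338.84661083 148.24104121]
 [384.63733677 148.58024662]
 [342.29522672 144.78446281]
 [377.80761094 136.03000017]
 [395.42362764 122.06809492]]
now side [[265.2583135  156.33210884]
 [265.42719048 130.61090397]
 [265.56689533 109.16042501]
 [265.695474    89.27587885]
 [265.82999662  68.32115943]]
[[245.40079872 164.03585179]
 [316.9511395  173.26736403]
 [315.19838973 193.81306497]]
```

View pics/f.png

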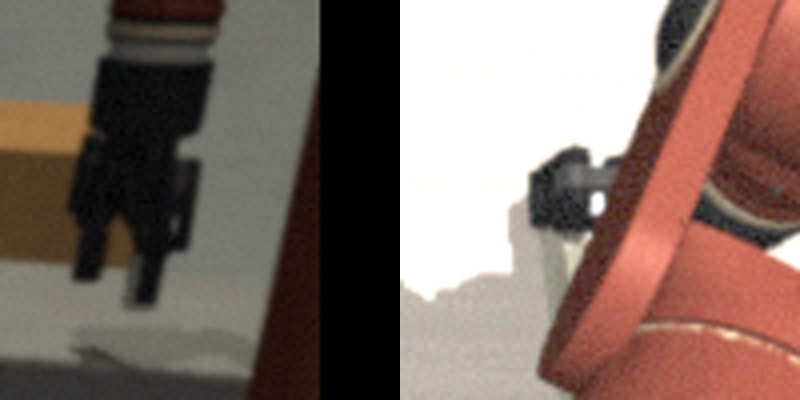

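The fingertips show about 30 mm higher than the TCP plus 13 mm predicts, both now and at the start. I'll raise the tool and shut the fingers to roughly grip width, to see where the tips really are.

```bash
python3 -m jog '[1,0,0,-0.03,0,0,0, 1,0,0,-0.03,0,0,0, 0.28,0,0,0,0,0,0, 0.28,0,0,0,0,0,0,0.28,0,0,0,0,0,0, 0.28,0,0,0,0,0,0, 0.28,0,0,0,0,0,0, 0.28,0,0,0,0,0,0]'
python3 - <<'E'
from h import *
s=look('side')
im=cv2.convertScaleAbs(s['image'][60:180,220:320],alpha=1.6,beta=30)
cv2.imwrite('pics/g.png',cv2.resize(im,None,fx=5,fy=5,interpolation=cv2.INTER_CUBIC))
x=ctrl.get_obs()['tool_pos'];print(x)
print((proj(s,[x+[0,0,dz] for dz in(0,.02,.04,.08)])-[220,60])*5)
E
```

```text
t: 5.18
tool_pos: [0.6033, -0.2214, 0.1292]
tool_rot: [-3.141, 0.0, 0.001]
contact_force: [-0.8, -0.1, 0.5]
opening: 0.024
[ 0.60342267 -0.22138594  0.12929972]
[[227.60940066 378.48697629]
 [227.85426168 342.05571862]
 [228.10353321 304.87462195]
 [228.61568675 228.18165806]]
```

View pics/g.png

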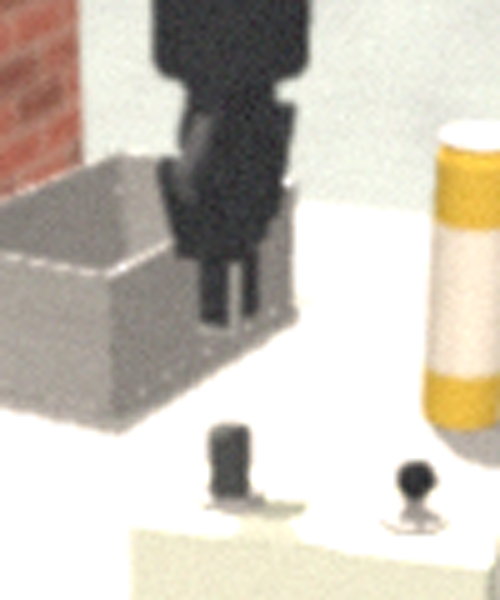

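With the jaws at 24 mm the tips stand about 31 mm above the reported TCP: row 322 in the crop, where the TCP projects to 378. The reported TCP is therefore about 30 mm too low, and I'll descend by the picture instead, stopping with the tips a few mm above the flange.

```bash
python3 -m jog '[1,0,0,0,0,0,0, 1,0,0,0,0,0,0, 1,0,0,0.03,0,0,0, 1,0,0,0.03,0,0,0, 1,0,0,0.02,0,0,0, 1,0,0,0.009,0,0,0, 1,0,0,0,0,0,0]' 60;  python3 -m jog '[0.2,0,0,0,0,0,0, 0.2,0,0,0,0,0,0, 0.2,0,0,0,0,0,0, 0.2,0,0,0,0,0,0, 0.2,0,0,0,0,0,0]' 60
python3 - <<'E'
from h import *
s=look('side')
im=cv2.convertScaleAbs(s['image'][90:180,220:320],alpha=1.6,beta=30)
cv2.imwrite('pics/h.png',cv2.resize(im,None,fx=6,fy=6,interpolation=cv2.INTER_CUBIC))
E
```

```text
t: 6.1
tool_pos: [0.6034, -0.2214, 0.0402]
tool_rot: [-3.141, 0.001, 0.001]
contact_force: [0.5, -0.8, 0.4]
opening: 0.0854
t: 6.72
tool_pos: [0.6041, -0.2228, 0.0414]
tool_rot: [3.139, -0.001, 0.003]
contact_force: [0.3, -4.5, 2.3]
opening: 0.0224
```

View pics/h.png

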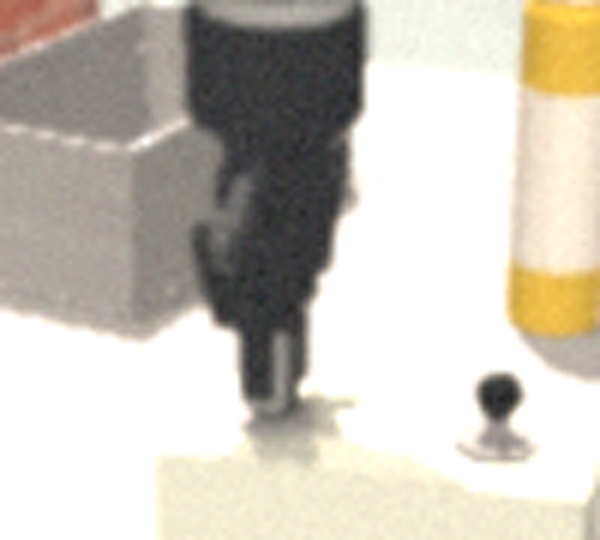

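The jaws hold the grip and the tips stop just above the flange, at about (275,410) in the crop. Now I'll firm the grip and lift.

```bash
python3 -m jog '[0.1,0,0.001,0,0,0,0, 0.1,0,0,0,0,0,0, 0.1,0,0,-0.005,0,0,0, 0.1,0,0,-0.01,0,0,0, 0.1,0,0,-0.02,0,0,0, 0.1,0,0,-0.03,0,0,0, 0.1,0,0,-0.04,0,0,0, 0.1,0,0,-0.04,0,0,0, 0.1,0,0,-0.035,0,0,0, 0.1,0,0,0,0,0,0]' 110; python3 -m jog '[0.1,0,0,0,0,0,0, 0.1,0,0,0,0,0,0]'
```

```text
t: 8.02
tool_pos: [0.6046, -0.222, 0.2226]
tool_rot: [3.141, 0.0, 0.006]
contact_force: [0.5, 0.2, -3.2]
opening: 0.0214
t: 8.28
tool_pos: [0.602, -0.2215, 0.2167]
tool_rot: [-3.139, 0.0, 0.008]
contact_force: [0.4, -0.5, -3.0]
opening: 0.0211
```

```bash
python3 -m jog '[0.1,-0.006,-0.0489,0,0,0,0, 0.1,-0.006,-0.0489,0,0,0,0, 0.1,-0.006,-0.0489,0,0,0,0, 0.1,-0.006,-0.0489,0,0,0,0, 0.1,-0.006,-0.0489,0,0,0,0, 0.1,-0.006,-0.0489,0,0,0,0, 0.1,-0.006,-0.0489,0,0,0,0, 0.1,-0.006,-0.0489,0,0,0,0, 0.1,-0.006,-0.0489,0,0,0,0, 0.1,-0.006,-0.0489,0,0,0,0]';python3 -m jog '[0.1,0,0,0,0,0,0, 0.1,0,0,0,0,0,0, 0.1,0,0,0,0,0,0]'
python3 - <<'E'
from h import *
s=look('side','raw1.png');t=look('top')
for i in range(3): print(ctrl.get_obs()['tool_pos'],ctrl.get_obs()['contact_force'])
print(ctrl.boxes_of('pin',s)[:2])
cv2.imwrite('pics/i.png',np.hstack([cv2.resize(s['image'][180:280,145:225],(480,600),interpolation=cv2.INTER_CUBIC),cv2.resize(t['image'][130:230,85:135],(300,600),interpolation=cv2.INTER_CUBIC)]))
E
```

```text
t: 9.52
tool_pos: [0.5423, 0.2679, 0.2183]
tool_rot: [3.141, -0.001, -0.005]
contact_force: [0.4, -0.2, -3.0]
opening: 0.0212
t: 9.9
tool_pos: [0.5436, 0.2654, 0.2197]
tool_rot: [3.141, -0.003, -0.002]
contact_force: [-0.0, -0.3, -2.8]
opening: 0.021
[0.54383378 0.26549875 0.22020233] [ 0.36772815  0.11152797 -2.82721914]
[0.54383378 0.26549875 0.22020233] [ 0.36772815  0.11152797 -2.82721914]
[0.54383378 0.26549875 0.22020233] [ 0.36772815  0.11152797 -2.82721914]
[{'box': [181.6, 198.3, 30.9, 63.6], 'p': 0.63}]
```

View pics/i.png

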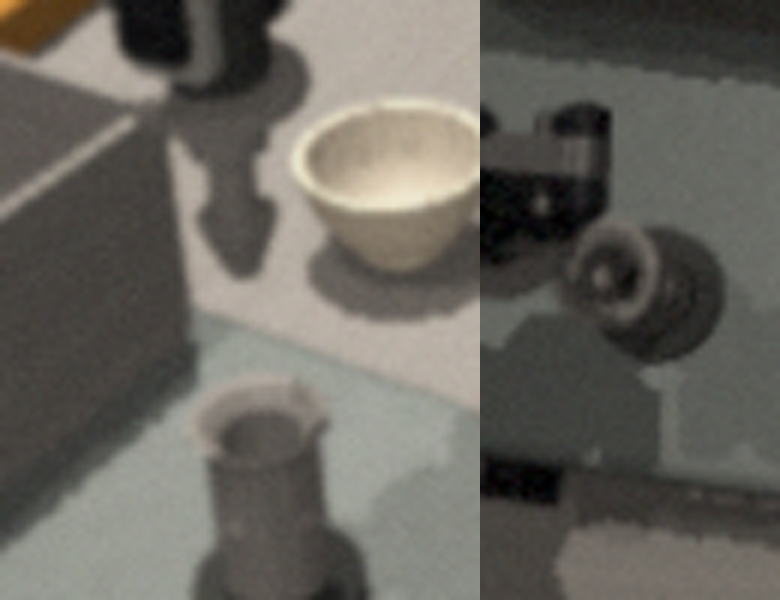

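The side crop shows the pin hanging upright, cone tip at about (184.9,225.4) and bulb centre at about (184,214.5), above and slightly left of the rim at (187.9,249.8). Next I'll work out the lateral offset from those pixels.

Run:
```python
from h import *
s=look('side')
np.set_printoptions(precision=4,suppress=True)
r=atz(s,(187.9,249.75),.148);print('rim',r)
for z in(.1885,.1915,.1945): print(z,'tip',atz(s,(184.9,225.0),z),'bulb',atz(s,(184.0,214.7),z+.0155))
x=[.543,.2665]
P=lambda z:proj(s,[x+[z]])[0]
print('pred tip',P(.1915),'bulb',P(.207),'flange under',P(.2395),'rim',P(.148))
im=cv2.imread('pics/raw1.png').astype(int)
for r0 in range(196,228,2): print(r0,im[r0,170:202].sum(1)//3)
```

```text
rim [0.5427 0.2676 0.148 ]
0.1885 tip [0.5452 0.2636 0.1885] bulb [0.5463 0.2611 0.204 ]
0.1915 tip [0.5427 0.2671 0.1915] bulb [0.5437 0.2648 0.207 ]
0.1945 tip [0.5403 0.2706 0.1945] bulb [0.5411 0.2685 0.21  ]
pred tip [184.9522 224.7082] bulb [183.7821 215.4442] flange under [181.2197 195.0587] rim [188.069  249.2511]
196 [128 128 105  76  67  60  51  47  48  52  49  52  56  54  59  63  72  68
  71  71  74  79  78  74  75 103 150 170 174 170 170 170]
198 [ 89  80  73  68  68  67  70  70  73  73  70  73  71  70  71  73  71  73
  71  79  78  77  78  94 126 157 171 172 172 177 183 195]
200 [ 80  75  75  81  75  74  78  77  76  79  82  81  82  76  80  83  80  80
  78  84  98 122 141 159 166 175 176 188 199 205 193 172]
202 [ 71  71  77  93  99  86  87  81  82  83  82  83  80  80  80  80  78  74
  68  98 143 167 171 171 180 199 214 193 160 138 129 138]
204 [ 69  68  87 130 149 132 102  82  83  84  85  84  83  82  80  77  74  73
  79 115 154 171 173 181 206 208 168 133 125 131 137 139]
206 [ 64  66  81 121 152 159 143 110  93  93  83  82  83  81  80  77  80 107
 148 163 174 172 176 199
[... 683 characters left out ...]
 168 154 131 115 112 114]
218 [ 66  66  65  67  92 141 163 152 120  92  80  78  79  78  82  82  77  72
  73  78 115 157 173 175 170 174 169 168 161 135 113 109]
220 [ 63  64  65  65  79 126 158 170 159 123  91  74  77  75  77  77  72  68
  73 100 152 167 174 174 172 171 168 169 149 119  92  84]
222 [ 64  63  65  66  76 106 148 169 169 161 137 104  75  74  71  75  72  70
  91 133 162 171 171 168 173 165 153 125 107  93  90  83]
224 [ 65  64  69  66  70  96 145 164 169 169 163 143 114  86  80  76  75  81
 110 154 170 170 171 173 173 161 125 102  96  95  93  90]
226 [ 66  67  65  65  64  82 134 159 168 168 170 173 165 145 123 121 126 138
 154 167 170 170 176 175 174 164 131 102  97  97  98  97]
```

Predicted and seen pin outlines agree within about 1 mm. I'll lower the pin into the mouth and watch the forces.

```bash
python3 -m jog '[0.1,0,0,0.02,0,0,0, 0.1,0,0,0.015,0,0,0, 0.1,0,0,0.01,0,0,0, 0.1,0,0,0,0,0,0, 0.1,0,0,0,0,0,0]';python3 -m jog '[0.1,0,0,0.004,0,0,0, 0.1,0,0,0.003,0,0,0, 0.1,0,0,0.003,0,0,0, 0.1,0,0,0,0,0,0, 0.1,0,0,0,0,0,0]'
```

```text
t: 10.72
tool_pos: [0.5439, 0.2668, 0.1759]
tool_rot: [-3.141, 0.0, -0.001]
contact_force: [-0.1, -0.4, -2.6]
opening: 0.021
t: 11.35
tool_pos: [0.5436, 0.2666, 0.1655]
tool_rot: [3.142, -0.001, 0.0]
contact_force: [-0.9, 0.3, -2.6]
opening: 0.0213
```

```bash
J='[0.1,0,0,0.002,0,0,0, 0.1,0,0,0.002,0,0,0, 0.1,0,0,0.002,0,0,0, 0.1,0,0,0,0,0,0]'; python3 -m jog '[0.1,0,0,0.002,0,0,0, 0.1,0,0,0.002,0,0,0, 0.1,0,0,0.002,0,0,0, 0.1,0,0,0,0,0,0]'; python3 -m jog '[0.1,0,0,0.002,0,0,0, 0.1,0,0,0.002,0,0,0,  0.1,0,0,0,0,0,0]';  python3 -m jog '[0.1,0,0,0.002,0,0,0, 0.1,0,0,0.001,0,0,0, 0.1,0,0,0,0,0,0]'
```

```text
t: 11.85
tool_pos: [0.5434, 0.2665, 0.159]
tool_rot: [3.141, -0.001, -0.001]
contact_force: [0.2, 0.8, -2.9]
opening: 0.0211
t: 12.22
tool_pos: [0.5434, 0.2666, 0.1551]
tool_rot: [-3.142, 0.001, 0.001]
contact_force: [0.4, -0.3, -3.0]
opening: 0.0213
t: 12.6
tool_pos: [0.5435, 0.2666, 0.1522]
tool_rot: [-3.142, 0.0, 0.0]
contact_force: [0.5, -0.3, -3.4]
opening: 0.0209
```

```bash
python3 -m jog '[0.1,0,0,0.001,0,0,0, 0.1,0,0,0.001,0,0,0,  0.1,0,0,0,0,0,0]' | sed -n '2p;4p'; python3 -m jog '[0.1,0,0,0.001,0,0,0, 0.1,0,0,0.001,0,0,0, 0.1,0,0,0,0,0,0]'| sed -n '2p;4p'; python3 -m jog '[0.1,0,0,0.001,0,0,0, 0.1,0,0,0,0,0,0]'| sed -n '2p;4p'
```

```text
tool_pos: [0.5436, 0.2666, 0.1503]
contact_force: [-0.2, 0.3, -3.2]
tool_pos: [0.5437, 0.2667, 0.1484]
contact_force: [0.0, 0.8, -3.1]
tool_pos: [0.5437, 0.2668, 0.1476]
contact_force: [-0.4, 1.8, -1.6]
```

```bash
python3 -m jog '[0.1,0,-0.0005,0.001,0,0,0, 0.1,0,0,0,0,0,0]'| sed -n '2p;4p';python3 -m jog '[0.1,0,0,0.001,0,0,0, 0.1,0,0,0,0,0,0]'| sed -n '2p;4p';python3 -m jog '[0.1,0,0,0.001,0,0,0, 0.1,0,0,0,0,0,0]'| sed -n '2p;4p'
```

```text
tool_pos: [0.5436, 0.2672, 0.1466]
contact_force: [-1.3, 1.5, -0.9]
tool_pos: [0.5438, 0.2672, 0.146]
contact_force: [-1.3, 1.0, 0.9]
tool_pos: [0.5439, 0.2672, 0.1451]
contact_force: [-1.6, 1.2, 3.9]
```

```bash
python3 -m jog '[0.1,-0.0005,-0.0003,0.001,0,0,0, 0.1,0,0,0,0,0,0]'| sed -n '2p;4p';python3 -m jog '[0.1,0,0,0.0005,0,0,0, 0.1,0,0,0,0,0,0]'| sed -n '2p;4p'
```

```text
tool_pos: [0.5439, 0.2673, 0.1444]
contact_force: [-1.4, -0.5, 5.6]
tool_pos: [0.544, 0.2673, 0.1439]
contact_force: [-1.1, -0.4, 5.1]
```

```bash
python3 -m jog '[0.1,-0.0003,0,0.0007,0,0,0, 0.1,0,0,0,0,0,0]'| sed -n '2p;4p';python3 -m jog '[0.1,0,0,0.0007,0,0,0, 0.1,0,0,0,0,0,0]'| sed -n '2p;4p';python3 -m jog '[0.1,0,0,0.0007,0,0,0, 0.1,0,0,0,0,0,0]'| sed -n '2p;4p'
```

```text
tool_pos: [0.544, 0.2673, 0.1435]
contact_force: [-0.7, 0.4, 5.3]
tool_pos: [0.5441, 0.2673, 0.143]
contact_force: [-0.1, -0.1, 5.8]
tool_pos: [0.5442, 0.2673, 0.1425]
contact_force: [-0.9, -0.1, 6.5]
```

```bash
python3 -m jog '[0.1,0,0,0.0007,0,0,0, 0.1,0,0,0,0,0,0]'| sed -n '2p;4p';python3 -m jog '[0.1,0,0,0.0007,0,0,0, 0.1,0,0,0,0,0,0]'| sed -n '2p;4p';python3 -m jog '[0.1,0,0,0.0007,0,0,0, 0.1,0,0,0,0,0,0]'| sed -n '2p;4p'
```

```text
tool_pos: [0.5442, 0.2673, 0.1419]
contact_force: [-1.8, -0.2, 6.7]
tool_pos: [0.5442, 0.2674, 0.1413]
contact_force: [-1.2, -1.3, 7.3]
tool_pos: [0.5442, 0.2674, 0.1407]
contact_force: [-1.4, 0.2, 8.1]
```

```bash
python3 -m jog '[0.1,-0.0003,0,0.0007,0,0,0, 0.1,0,0,0,0,0,0]'| sed -n '2p;4p';python3 -m jog '[0.1,0,0,0.0007,0,0,0, 0.1,0,0,0,0,0,0]'| sed -n '2p;4p';python3 -m jog '[0.1,0,0,0.0007,0,0,0, 0.1,0,0,0,0,0,0]'| sed -n '2p;4p'
```

```text
tool_pos: [0.5441, 0.2673, 0.14]
contact_force: [-0.3, -0.2, 7.5]
tool_pos: [0.5441, 0.2674, 0.1394]
contact_force: [-1.3, -0.5, 8.5]
tool_pos: [0.5442, 0.2674, 0.1388]
contact_force: [-0.7, -0.6, 7.7]
```

```bash
for i in 1; do python3 -m jog '[0.1,0,0,0.001,0,0,0, 0.1,0,0,0,0,0,0]'| sed -n '2p;4p'; done;python3 -m jog '[0.1,0,0,0.001,0,0,0, 0.1,0,0,0,0,0,0]'| sed -n '2p;4p';python3 -m jog '[0.1,0,0,0.001,0,0,0, 0.1,0,0,0,0,0,0]'| sed -n '2p;4p'
```

```text
tool_pos: [0.5437, 0.2671, 0.1361]
contact_force: [1.5, 0.6, 2.2]
tool_pos: [0.5422, 0.2669, 0.1326]
contact_force: [3.5, 0.2, -7.9]
tool_pos: [0.5422, 0.267, 0.1322]
contact_force: [4.8, 0.2, -9.2]
```

It snapped, and the balls now draw the pin down. I'll follow it down onto the rim.

```bash
python3 -m jog '[0.1,0.0008,0,0.001,0,0,0, 0.1,0,0,0,0,0,0]'| sed -n '2p;4p';python3 -m jog '[0.1,0,0,0.001,0,0,0, 0.1,0,0,0,0,0,0]'| sed -n '2p;4p';python3 -m jog '[0.1,0,0,0.001,0,0,0, 0.1,0,0,0,0,0,0]'| sed -n '2p;4p'
```

```text
tool_pos: [0.5425, 0.2671, 0.1319]
contact_force: [1.3, -1.7, -8.0]
tool_pos: [0.5429, 0.2674, 0.1316]
contact_force: [0.3, -1.6, -5.6]
tool_pos: [0.5433, 0.2676, 0.1311]
contact_force: [-1.0, -1.2, -3.4]
```

```bash
python3 -m jog '[0.1,0,0,0.001,0,0,0, 0.1,0,0,0,0,0,0]'| sed -n '2p;4p';python3 -m jog '[0.1,0,0,0.001,0,0,0, 0.1,0,0,0,0,0,0]'| sed -n '2p;4p';python3 -m jog '[0.1,0,0,0.001,0,0,0, 0.1,0,0,0,0,0,0]'| sed -n '2p;4p'
```

```text
tool_pos: [0.5436, 0.2675, 0.1301]
contact_force: [-0.7, -0.3, -3.1]
tool_pos: [0.5436, 0.2675, 0.1294]
contact_force: [-0.9, -0.9, 0.1]
tool_pos: [0.5437, 0.2676, 0.1287]
contact_force: [-1.6, -0.4, 4.3]
```

```bash
python3 -m jog '[0.1,0,0,0.0008,0,0,0, 0.1,0,0,0,0,0,0, 0.1,0,0,0,0,0,0, 0.1,0,0,0,0,0,0]'| sed -n '2p;4p'
python3 - <<'E'
from h import *
s=look('side');o=ctrl.get_obs();print(o['tool_pos'],o['contact_force'])
cv2.imwrite('pics/j.png',cv2.resize(s['image'][200:290,150:230],(640,600)[:2] if 0 else (533,600),interpolation=cv2.INTER_CUBIC))
E
```

```text
tool_pos: [0.5438, 0.2676, 0.1282]
contact_force: [-3.1, -1.7, 6.7]
[0.54376406 0.26758393 0.12825115] [-3.02750261 -1.55474277  7.02716473]
```

View pics/j.png

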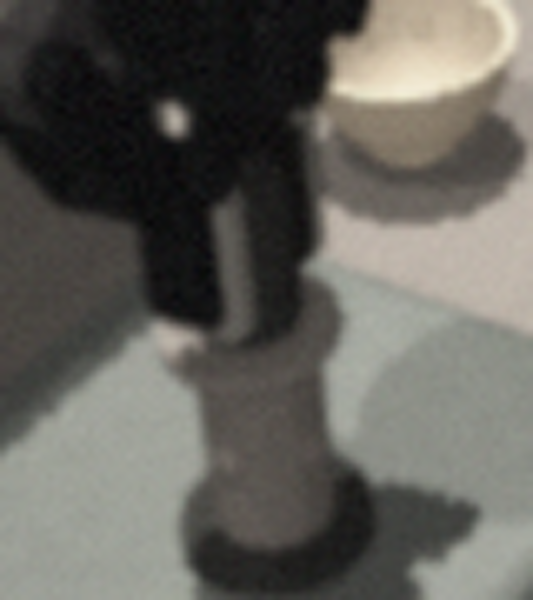

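The flange lies flat on the rim (crop around (255,340)) and the pin is upright. Net push is about 10 N, so it's home. Now the gradual pull.

```bash
python3 -m jog '[0.1,0,0,-0.0005,0,0,0, 0.1,0,0,-0.0005,0,0,0, 0.1,0,0,-0.0005,0,0,0, 0.1,0,0,-0.0005,0,0,0, 0.1,0,0,-0.0005,0,0,0, 0.1,0,0,-0.0005,0,0,0, 0.1,0,0,0,0,0,0]'| sed -n '2p;4p';python3 -m jog '[0.1,0,0,-0.0005,0,0,0, 0.1,0,0,-0.0005,0,0,0, 0.1,0,0,-0.0005,0,0,0, 0.1,0,0,-0.0005,0,0,0,0.1,0,0,0,0,0,0]'| sed -n '2p;4p'; python3 -m jog '[0.1,0,0,-0.0005,0,0,0, 0.1,0,0,-0.0005,0,0,0, 0.1,0,0,0,0,0,0]'| sed -n '2p;4p'
```

```text
tool_pos: [0.5434, 0.2674, 0.1294]
contact_force: [1.1, 1.3, 0.5]
tool_pos: [0.5428, 0.2672, 0.1311]
contact_force: [0.3, -1.1, -4.7]
tool_pos: [0.5428, 0.2672, 0.1319]
contact_force: [0.5, 0.2, -8.2]
```

```bash
python3 -m jog '[0.1,0,0,-0.0004,0,0,0, 0.1,0,0,-0.0004,0,0,0, 0.1,0,0,-0.0004,0,0,0, 0.1,0,0,0,0,0,0]'| sed -n '2p;4p'; python3 -m jog '[0.1,0,0,-0.0003,0,0,0, 0.1,0,0,-0.0003,0,0,0, 0.1,0,0,0,0,0,0]'| sed -n '2p;4p'
```

```text
tool_pos: [0.5427, 0.2672, 0.133]
contact_force: [1.3, -0.0, -12.3]
tool_pos: [0.5427, 0.2672, 0.1337]
contact_force: [1.0, -0.4, -17.0]
```

```bash
python3 -m jog '[0.1,0,0,0,0,0,0, 0.1,0,0,0,0,0,0, 0.1,0,0,0,0,0,0]'| sed -n '2p;4p'; python3 -m jog '[0.1,0,0,0,0,0,0, 0.1,0,0,0,0,0,0, 0.1,0,0,0,0,0,0]'| sed -n '2p;4p'
```

```text
tool_pos: [0.5428, 0.2672, 0.134]
contact_force: [0.5, 0.1, -17.5]
tool_pos: [0.5429, 0.2673, 0.1342]
contact_force: [1.0, -1.1, -18.6]
```

```bash
python3 -m jog '[0.1,0,0,0.0005,0,0,0, 0.1,0,0,0.0005,0,0,0, 0.1,0,0,0.0005,0,0,0, 0.1,0,0,0.0005,0,0,0, 0.1,0,0,0.0005,0,0,0, 0.1,0,0,0.0005,0,0,0, 0.1,0,0,0.0005,0,0,0, 0.1,0,0,0.0005,0,0,0, 0.1,0,0,0,0,0,0]'| sed -n '2p;4p'; python3 -m jog '[0.1,0,0,0.0005,0,0,0, 0.1,0,0,0.0005,0,0,0, 0.1,0,0,0.0005,0,0,0, 0.1,0,0,0.0005,0,0,0, 0.1,0,0,0,0,0,0]'| sed -n '2p;4p'
```

```text
tool_pos: [0.544, 0.2676, 0.1318]
contact_force: [-2.3, -1.5, -5.9]
tool_pos: [0.544, 0.2676, 0.1294]
contact_force: [-2.3, -2.7, -0.3]
```

```bash
python3 -m jog '[0.1,-0.0005,0.0004,0.0005,0,0,0, 0.1,0,0,0.0005,0,0,0, 0.1,0,0,0,0,0,0]'| sed -n '2p;4p'; python3 -m jog '[0.1,0,0,0.0005,0,0,0, 0.1,0,0,0,0,0,0]'| sed -n '2p;4p'
```

```text
tool_pos: [0.5438, 0.2675, 0.1288]
contact_force: [0.0, -0.7, 3.9]
tool_pos: [0.5438, 0.2675, 0.1285]
contact_force: [-0.7, 0.1, 4.9]
```

```bash
python3 -m jog '[0.1,0,0,-0.0005,0,0,0, 0.1,0,0,-0.0005,0,0,0, 0.1,0,0,0,0,0,0]' 30; python3 -m jog '[0.5,0,0,0,0,0,0, 1,0,0,0,0,0,0, 1,0,0,0,0,0,0, 1,0,0,0,0,0,0, 1,0,0,0,0,0,0]'; python3 -m jog '[1,0,0,-0.01,0,0,0, 1,0,0,-0.03,0,0,0, 1,0,0,-0.05,0,0,0, 1,0,0,-0.05,0,0,0, 1,0,0.04,-0.02,0,0,0, 1,0,0.06,0,0,0,0, 1,0,0.06,0,0,0,0, 1,0,0.04,0,0,0,0, 1,0,0,0,0,0,0, 1,0,0,0,0,0,0]'
python3 - <<'E'
from h import *
s=look('side');t=look('top')
f=lambda p,c,r:cv2.resize(p['image'][r:r+75,c:c+50],(400,600),interpolation=cv2.INTER_CUBIC)
cv2.imwrite('pics/k.png',np.hstack([f(s,160,215),f(t,85,140)]))
print('side',proj(s,[[.543,.2665,z] for z in(.189,.153,.148)]),'top',proj(t,[[.543,.2665,.189],[.543,.2665,.153]]))
for n,p in(('side',s),('top',t)):
  for k in('plug','ramekin','scraper'): print(n,k,[np.round(d['box'],1) for d in ctrl.boxes_of(k,p)[:1]])
E
```

```text
t: 26.15
tool_pos: [0.5435, 0.2674, 0.1286]
tool_rot: [-3.141, 0.001, -0.003]
contact_force: [1.7, 1.0, 3.3]
opening: 0.0212
t: 26.78
tool_pos: [0.5427, 0.267, 0.128]
tool_rot: [3.141, -0.0, -0.0]
contact_force: [-0.0, -0.1, -0.0]
opening: 0.0856
t: 28.02
tool_pos: [0.5429, 0.0674, 0.2888]
tool_rot: [-3.141, 0.001, -0.001]
contact_force: [0.2, -0.7, -0.5]
opening: 0.0857
side [[185.13786259 226.17590447]
 [187.72276551 246.53411887]
 [188.06903208 249.25107786]] top [[ 97.76147034 172.19710199]
 [104.30666269 174.85588926]]
side plug [array([300.4, 159.7,  12.3,  14.6])]
side ramekin [array([208.2, 209.2,  28.4,  28.8])]
side scraper [array([337.2, 238.6,  47.4,  38.8])]
top plug [array([366.2, 198.4,  18.6,  16.1])]
top ramekin [array([254.9, 127.2,  23.9,  32.3])]
top scraper [array([262.2, 263.1,  53. ,  55.5])]
```

View pics/k.png

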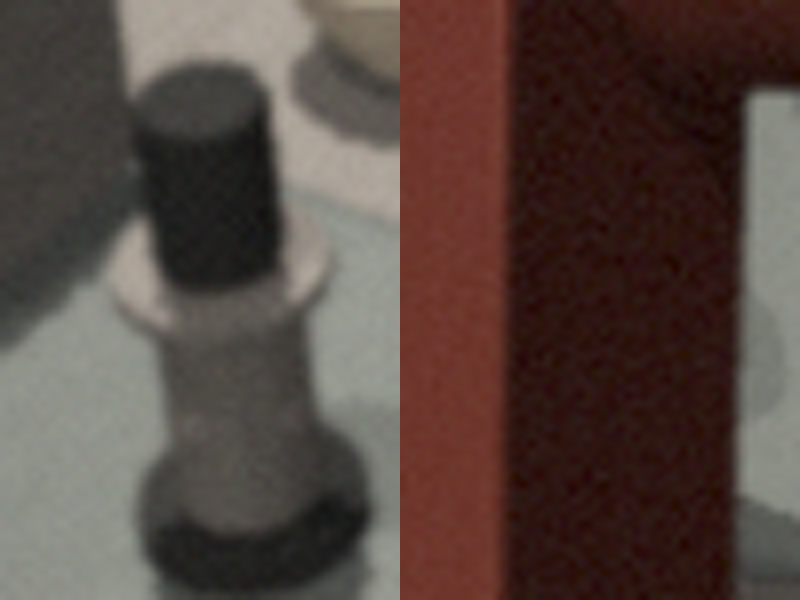

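Side view: grip top at about (184.6,227.0), against (185.1,226.2) predicted for a home pin. The flange sits on the rim and the pin is upright and free of the gripper. The top view is blocked by the arm. I'm handing in.

```bash
python3 -c "
from h import *
print(ctrl.finish_job())"
```

```text
the job is handed in; nothing more can be done
None
```

The lock pin is home in the socket, the pull test is done, and the job is handed in at about 28 s of the 72 s allowed; no verdict was reported.

- **Seating:** the pin snapped in at a net push of about 11 N. I followed it down until it pressed on the rim, with the largest push on the way about 10 N.
- **Pull test:** I raised the pull in steps of 0.5 mm or less to about 14 N and held it for about 0.75 s. The pull crept up to about 15.6 N during the hold, inside the 10.5 to 18 N band. I then eased off, pressed the pin home again with about 8 N, opened the jaws and backed away.
- **Last checks:** in the side camera the pin stands upright with its flange on the rim, within about 1 px (2–3 mm) of where a home pin should show. The gripper was clear, with contact force near zero. The boxes for the plug and scraper match the start to within about 2 px.
- **Disagreements:**
  - The fingertips showed about 30 mm higher in the picture than the reported tool position, so I set the grasp height from the images.
  - The arm blocked the top view of the socket at the end, so the final check of the pin rests on the side view alone.
  - The bowl's top-view box was about 7 px off and narrower than before. Its side-view box was unchanged, so I put this down to the arm partly hiding it.
  - Socket lift could not be read directly; I judged it from force and tool height.

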